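# Roll the measuring cell into its V-notches

## Robot

A 7-joint arm with a two-finger parallel gripper is mounted at the origin on the work surface. World frame = base frame: x ahead of the robot, y to its left, z up, the work surface at z = 0. Lengths are in m, angles in rad, forces in N, time in s.
With the tool pointing down it reaches from about 0.35 to 0.9 m from the base axis. Payload 8.1 kg.
Tool frame: the origin (TCP) lies midway between the tips of the shut fingers; the grasp point (between the pads) lies 19 mm behind it; x points along the fingers, z is the direction in which the jaws open and shut, and the axes are right-handed (so a half turn about x gives the same grasp; the last joint's range is limited). The gripper opens to 92 mm and grips with 3 to 60 N. Pads are 19 mm wide; open, the fingers measure 130 mm over their backs; the gripper's body (75 mm by 190 mm) begins 47 mm behind the grasp point.
Start: joints at [1.052, 0.434, 0.025, 1.573, -0.012, 1.134, -0.075], TCP at [0.252, -0.572, 0.227] pointing down, gripper open.
Joint ranges: [-2.62, 2.62], [-0.44, 2.09], [-1.27, 1.32], [0.08, 2.57], [-1.32, 4.46], [0.12, 2], [-2.74, 2.74]. Speed limits (rad/s): [2.22, 2.22, 3.01, 3.01, 3.14, 3.14, 3.14].

## Interface

Orientations are given as a rotation vector (axis times angle).
In Python, from cell import arm gives the robot as it stands. The module is installed in compiled form; this text tells all that it offers.
- The arm moves only by the tool move_arm, never from a script. Its argument "steps" is text: rows parted by semicolons, each of 5 numbers parted by spaces: the shift along the tool's x, y, z in m, then the turn about the tool's x in rad, then the closure in counts, from 0 (fully open) to 255 (shut). A call has 1 to 10 rows; each row is the pose to reach, as a shift and turn from the pose commanded when the call began, along the tool's axes at that moment; what a row does not reach only later rows make up. A row lasts 1/12 s, in which the tool goes at most 41.7 mm and 7.16 degrees, less where a joint would pass 70% of its speed; a pose out of reach is approached as far as the arm can. A call with a gripper value outside its range is refused whole. The fingers move at their own pace and stop on an object; "squeeze" is the grip in N (left out, the last holds). Time passes only in rows, so rows that repeat a pose let the fingers close. It gives the time, the measured TCP pose, the force and the opening at its end, in the units of the state.
- arm.observe(): the state, without advancing time (a new reading comes with each control period).
- arm.get_image(name): name is "scene" or "top" or "wrist"; returns a dict with "img" (480x640x3 uint8, blue, green, red), "z_map" (480x640 float32, m along the optical axis (not along the pixel's ray), 0 where there is no reading), "vfov" (degrees; the focal length in pixels is half the picture's height over the tangent of half this angle, whatever the lens; pixels are square), "cx", "cy" (the principal point, pixels), "extrinsics" (4x4, takes a point from camera to world coordinates). Camera axes: x right, y up, looking along -z (the intrinsics and any distortion apply to the point x, -y, -z); pixel columns grow to the right and rows downward; lengths in m; the calibration is good to about 2 mm. A picture is of the moment at which its call begins.
- arm.sign_off(): hands the job in, once; it reports no verdict.
The state is a dict: "clock": time; "joints": joint angles; "dq": joint speeds; "joint_efforts": joint torques, N m; "position": TCP position; "ee_rot": TCP orientation; "force": force on the tool from outside, world axes, zero at the start; "ft_torque": the same for the moment, N m; "width": opening from 0.0 (shut) to 1.0 (fully open).
Only numpy, scipy, OpenCV 4.12 (cv2) and the standard library are available. Lean on these libraries where they do the work, as an engineer would, in place of code of your own. Each camera call takes 0.05 s, during which the arm holds its last target.

## Task

On the optical bench, roll the steel measuring tube with the blue end bands along its two rails until it drops into the pair of V-notches between the white laser head and the grey detector head and rests there level, both ends fully down, then let go of it. Roll or slide it on the rails, do not lift it off them, and leave the black tube with the orange bands where it lies.

Things in the scene. Friction and masses are not known exactly. Their poses are not given: they have to be found in the camera images.
- cell: Steel measuring tube, blue end bands: plain cylinder 30 mm in diameter, 240 mm long, 0.2 to 0.4 kg, rolls freely. Origin at its centre, on the axis. Its y axis is the long axis; x and z turn as it rolls. At first it lies across both rails, either on the robot's side of the notches or beyond them, its centre 55 to 85 mm from them, up to 0.1 rad askew.
- dummy: Black blanking tube, orange end bands, same size and axes as the steel tube (origin at its centre, y along it). It lies across the rails on the other side of the notches and must stay there.
- bench: Optical bench, fixed, placed and turned (yaw to 0.35 rad) anew each time. Origin on the table under its centre, z up, x along the rails (away from the robot), y along the tubes. Base plate 280 (x) by 420 (y) by 12 mm. Two rails along x at y = +90 and -90 mm, each 12 mm thick, 248 mm long, flat tops 75 mm above the table. Between them (168 mm clear) nothing stands on the base plate.
- notch (a point): Where the centre of a tube lies once seated in the notches: above the bench's origin, 82 mm over the table (on the rail tops a tube's axis is at 90 mm). Axes as the bench's. Each rail has here, at bench x = 0, a 90-degree V-notch 28 mm wide (along x), 14 mm deep. Lugs 12 mm thick stand 22 mm above the rail tops at the rails' ends.
- laser (a point): Top centre of the white laser head, a fixed box 70 (x) by 50 (y) mm, 110 mm above the table, at bench x = 0, y = +178 mm, just beyond the tube's end. The grey detector head is its mirror image at y = -178 mm.
Mind the look-alikes: they are no part of the job. Of the things that look like the dummy, the larger one is meant.

How it is judged:
At the end, for the whole second after the job is handed in: Blue-banded tube at rest in both notches: centre within 4 mm of the notch line, 20 mm of mid-way between the rails, 3 mm of seated height; axis within 0.035 rad of the bench's y axis. Orange-banded tube at rest on top of the rails, within 25 mm of where it began (x of cell in the frame of notch between -0.004 and 0.004 m and y of cell in the frame of notch between -0.02 and 0.02 m and z of cell in the frame of notch between -0.003 and 0.003 m and angle between the y axis of cell and the y axis of notch, either way round below 0.035 rad and linear speed of each of cell, dummy below 0.02 m/s and angular speed of each of cell, dummy below 0.3 rad/s and distance of dummy from where it was at the start of the episode below 0.025 m and z of dummy in the frame of notch between 0.0048 and 0.0108 m); the robot touches nothing.
It fails at once if the steel tube is lifted more than 20 mm off the rails (z of cell in the frame of notch above 0.028 m).
It fails at once if a tube falls off the rails (z of any of cell, dummy in the frame of notch below -0.02 m).
It fails at once if the black tube is moved by more than 25 mm (distance of dummy from where it was at the start of the episode above 0.025 m).
It also fails if it takes over 34 s, if anything falls off the work surface, if the arm or the gripper's body presses on something with over 40 N, if the wrist force passes 120 N, or if a joint passes its speed limit or range.

## Working session

There is one attempt and no reset: what is moved stays moved. The work goes in short steps, Python scripts to look and compute and a tool call to move; the robot and the scene stay as the last step left them, time stands still between calls to the robot, and variables do not carry over. Pictures are saved under pics/ and viewed, and the job is handed in when it is done.

Besides the shell and the picture viewer there is one more tool, called after "Emit:" by a JSON object that holds its "method" and its "body", one argument or row to a line. move_arm: Moves the arm, as the interface text tells. Its arguments: {"type":"object","properties":{"steps":{"type":"string"},"squeeze":{"type":"number"}},"required":["steps"]}

```bash
mkdir -p pics
python3 - <<'E'
from cell import arm
import cv2
s=arm.observe();print(s)
for n in ["scene","top","wrist"]:
    d=arm.get_image(n);cv2.imwrite(f"pics/{n}0.png",d["img"]);print(n,d["vfov"],d["cx"],d["cy"],d["extrinsics"],[k for k in d])
E
```

```text
{'clock': 0.0, 'joints': array([ 1.05242398,  0.43521356,  0.02497443,  1.57411821, -0.01158221,
        1.13404826, -0.07510768]), 'dq': array([-0.0010342 ,  0.00035664, -0.00077941,  0.00105318, -0.00193076,
        0.00223419,  0.00085088]), 'joint_efforts': array([-1.34395239e-03, -6.67848372e+01,  9.84090641e-01, -3.14455998e+01,
       -6.05267356e-02,  4.31132340e-02,  1.68731626e-04]), 'position': array([ 0.25215543, -0.57128393,  0.22594272]), 'ee_rot': array([ 0.89858634,  1.37914751, -0.89734553]), 'force': array([ 0.33806661,  0.90493369, -0.17517397]), 'ft_torque': array([ 0.07223011,  0.04064476, -0.00983527]), 'width': 1.0006614434405927}
scene 53.16876180286313 321.7554212150921 244.62110711302125 [[ 0.86024526 -0.38542851  0.33380078  0.90193663]
 [ 0.50964084  0.62990153 -0.58608044 -0.29819051]
 [ 0.01563049  0.67429143  0.73829991  0.62141476]
 [ 0.          0.          0.          1.        ]] ['img', 'z_map', 'vfov', 'cx', 'cy', 'extrinsics']
top 43.71428717948716 317.6999813435629 230.22492838367586 [[-0.02406595  0.98391181 -0.1770265   0.46986737]
 [-0.99964027 -0.02578093 -0.0073936   0.10827594]
 [-0.01183856  0.17678489  0.98417831  0.97895111]
 [ 0.          0.          0.          1.        ]] ['img', 'z_map', 'vfov', 'cx', 'cy', 'extrinsics']
wrist 70.59269877440634 312.52874809458325 239.343143215903 [[ 4.03904076e-01  8.85250522e-01  2.30636102e-01  3.15390640e-01]
 [-9.14801227e-01  3.90983732e-01  1.01343160e-01 -5.44120319e-01]
 [-4.60879047e-04 -2.51919105e-01  9.67748186e-01  3.84160793e-01]
 [ 0.00000000e+00  0.00000000e+00  0.00000000e+00  1.00000000e+00]] ['img', 'z_map', 'vfov', 'cx', 'cy', 'extrinsics']
```

View pics/scene0.png

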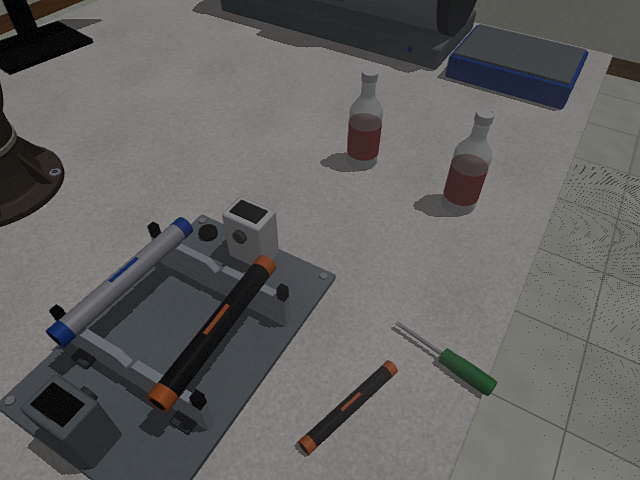

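View pics/top0.png

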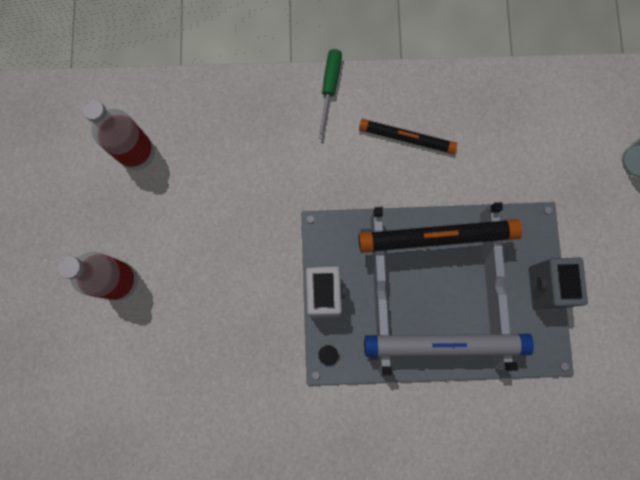

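The scene and top views show the blue tube on the robot's side (top view: bands at about (371,346) and (526,344)). The orange tube lies beyond the notches (bands at (366,240) and (515,229)). The white head is at (323,290) and the grey head at (568,282). The small orange-banded stick at (408,136) is the decoy.

```bash
cat > h.py <<'E'
import numpy as np,cv2
from scipy.spatial.transform import Rotation as R
def ray(d,u,v):
    f=240/np.tan(np.radians(d["vfov"])/2);E=d["extrinsics"]
    r=E[:3,:3]@np.array([(u-d["cx"])/f,-(v-d["cy"])/f,-1]);return E[:3,3],r
def plane(d,u,v,z):
    o,r=ray(d,u,v);return o+r*(z-o[2])/r[2]
def cloud(d):
    f=240/np.tan(np.radians(d["vfov"])/2);E=d["extrinsics"];Z=d["z_map"]
    v,u=np.mgrid[:480,:640];P=np.stack([(u-d["cx"])/f*Z,-(v-d["cy"])/f*Z,-Z],-1)
    return P@E[:3,:3].T+E[:3,3]
def blobs(m,amin=60):
    n,l,s,c=cv2.connectedComponentsWithStats(m.astype(np.uint8))
    return [(s[i,4],c[i],l==i) for i in range(1,n) if s[i,4]>=amin]
E
python3 - <<'E'
from h import *
from cell import arm
for n in ["top","scene"]:
    d=arm.get_image(n);P=cloud(d);hsv=cv2.cvtColor(d["img"],cv2.COLOR_BGR2HSV);h,s,v=[hsv[...,i].astype(int) for i in range(3)]
    print(n)
    for nm,m in [("blue",(h>105)&(h<130)&(s>150)),("orange",(h>4)&(h<18)&(s>150))]:
        for a,c,mm in blobs(m,40):
            q=P[mm&(d["z_map"]>0)];print(nm,a,c.round(1),"plane.09",plane(d,*c,.09).round(4),"cloud med",np.median(q,0).round(4),"zmax",np.percentile(q[:,2],95).round(4))
    # head tops: near 0.11 height
    for a,c,mm in blobs((P[...,2]>.1065)&(P[...,2]<.114)&(d["z_map"]>0),150):
        x,y=c; print("h.11",a,c.round(1),P[mm].mean(0).round(4),plane(d,*c,.11).round(4),cv2.minAreaRect(P[mm][:,:2].astype(np.float32)*1000))
    # base plate
    for a,c,mm in blobs((P[...,2]>.008)&(P[...,2]<.016)&(d["z_map"]>0),1500):
        print("base",a,c.round(1),cv2.minAreaRect(P[mm][:,:2].astype(np.float32)*1000))
E
```

```text
top
blue 216 [526.5 344. ] plane.09 [ 0.4539 -0.1845  0.09  ] cloud med [ 0.4541 -0.1802  0.1034] zmax 0.1064
blue 228 [370.8 345.4] plane.09 [0.4572 0.0416 0.09  ] cloud med [0.4579 0.0425 0.1032] zmax 0.1068
blue 84 [448.  344.8] plane.09 [ 0.4553 -0.0707  0.09  ] cloud med [ 0.4555 -0.0667  0.1055] zmax 0.1073
orange 75 [364.  124.9] plane.09 [0.7946 0.0389 0.09  ] cloud med [0.8197 0.0333 0.0194] zmax 0.0221
orange 88 [408.1 133.8] plane.09 [ 0.7781 -0.0289  0.09  ] cloud med [ 0.8021 -0.0399  0.0203] zmax 0.0224
orange 82 [451.3 147.2] plane.09 [ 0.7545 -0.0944  0.09  ] cloud med [ 0.7768 -0.1103  0.0188] zmax 0.0227
orange 232 [514.2 228.7] plane.09 [ 0.6243 -0.1807  0.09  ] cloud med [ 0.6212 -0.1764  0.1033] zmax 0.1066
orange 206 [441.1 233.7] plane.09 [ 0.6196 -0.0705  0.09  ] cloud med [ 0.6168 -0.0676  0.1052] zmax 0.1077
orange 247 [366.3 241.4] plane.09 [0.6108 0.0424 0.09  ] cloud med [0.6079 0.0432 0.1032] zmax 0.1067
h.11 1442 [567.8 282. ] [ 0.5407 -0.2446  0.1107] [ 0.5407 -0.2449  0.11  ] ((541.5364990234375, -245.7152862548828), (69.79248046875, 50.01108169555664
[... 2255 characters left out ...]
, 0.8887777328491211)
h.11 2643 [ 58.5 406.3] [ 0.5472 -0.2487  0.1107] [ 0.547  -0.2489  0.11  ] ((544.4962768554688, -247.85403442382812), (71.64039611816406, 49.51836013793945), 0.5324351787567139)
base 2078 [38.5 45.1] ((-427.809814453125, 418.9627380371094), (244.30674743652344, 189.4466552734375), 82.06595611572266)
base 1571 [ 35.1 186.7] ((71.69966125488281, 44.658836364746094), (80.80986022949219, 225.04055786132812), 32.82735824584961)
base 20330 [178.3 387.3] ((541.79736328125, -69.62588500976562), (281.8507995605469, 420.39990234375), 0.8402983546257019)
base 8162 [157.6 316. ] ((486.5596923828125, -62.92726135253906), (151.65455627441406, 155.58602905273438), 0.7285664081573486)
```

Run:
```python
from h import *
from cell import arm
s=arm.observe();print(R.from_rotvec(s["ee_rot"]).as_matrix().round(3))
d=arm.get_image("top");cv2.imwrite("pics/topz.png",cv2.resize(d["img"][190:400,290:600],None,fx=2.5,fy=2.5,interpolation=cv2.INTER_CUBIC))
```

```text
[[-0.     0.915  0.404]
 [ 0.001  0.404 -0.915]
 [-1.    -0.    -0.001]]
```

View pics/topz.png

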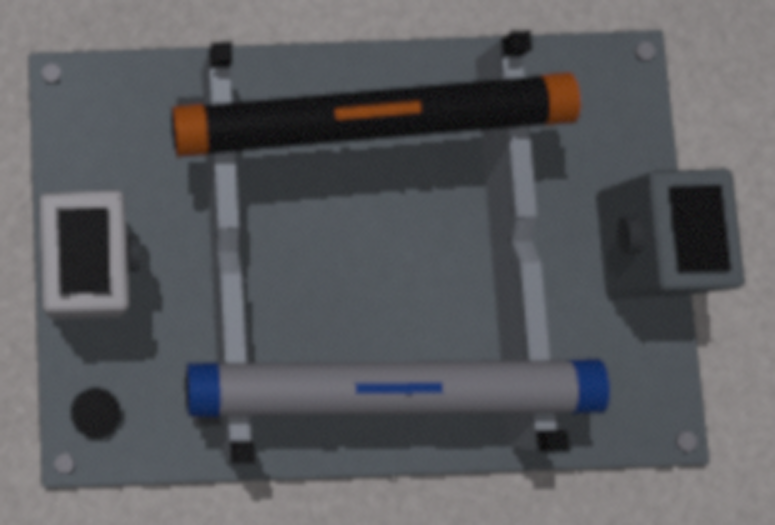

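Bench origin is about (0.5405, -0.069), yaw about 0.013 rad. The cell centre is at (0.4555, -0.0705), yaw about -0.015, so 85 mm before the notch. The heads, plate and heights match the given sizes. Next I move above the tube.

Emit:
{"method": "move_arm", "body": {
  "steps": "0 0.388 -0.376 -1.141 0;0 0.388 -0.376 -1.141 0;0 0.388 -0.376 -1.141 0;0 0.388 -0.376 -1.141 0;0 0.388 -0.376 -1.141 0;0 0.388 -0.376 -1.141 0;0 0.388 -0.376 -1.141 0;0 0.388 -0.376 -1.141 0;0 0.388 -0.376 -1.141 0;0 0.388 -0.376 -1.141 0",
  "squeeze": 8
}}

```text
clock: 1.13
position: [0.4093, -0.1839, 0.227]
ee_rot: [0.005, 1.57, -0.006]
force: [1.5, -0.6, 0.2]
width: 0.998
```

```bash
cat > d.py <<'E'
from h import *
from cell import arm
import sys
s=arm.observe();M=R.from_rotvec(s["ee_rot"]).as_matrix();print("t",s["clock"],"p",s["position"].round(4),"F",s["force"].round(1),"w",s["width"],"\n",M.round(4), "j",s["joints"].round(2))
t=np.array(list(map(float,sys.argv[1:4])));yaw=float(sys.argv[4])
print("shift",(M.T@(t-s["position"])).round(4),"turn",round(-(yaw-np.arctan2(M[1,2],M[0,2])),4))
E
python3 d.py 0.4555 -0.0705 0.226 -0.0146
```

```text
t 1.1333 p [ 0.4093 -0.1839  0.227 ] F [ 1.5 -0.6  0.2] w 0.9975844498607574 
 [[ 6.0e-04  6.4e-03  1.0e+00]
 [-6.0e-04  1.0e+00 -6.4e-03]
 [-1.0e+00 -6.0e-04  6.0e-04]] j [ 0.66  0.18 -0.41  1.95  0.08  1.02  0.21]
shift [0.001  0.1137 0.0454] turn 0.0082
```

Emit:
{"method": "move_arm", "body": {
  "steps": "0 0.114 0.045 0.008 0;0 0.114 0.045 0.008 0;0 0.114 0.045 0.008 0;0 0.114 0.045 0.008 0;0 0.114 0.045 0.008 0"
}}

```text
clock: 1.55
position: [0.4563, -0.0699, 0.2269]
ee_rot: [0.014, 1.57, -0.013]
force: [-0.3, -1.5, -0.8]
width: 1.001
```

```bash
python3 d.py 0.4555 -0.0705 0.071 -0.0146
python3 - <<'E'
from h import *
from cell import arm
d=arm.get_image("wrist");cv2.imwrite("pics/w1.png",d["img"])
hsv=cv2.cvtColor(d["img"],cv2.COLOR_BGR2HSV);h,s,v=[hsv[...,i].astype(int) for i in range(3)]
for a,c,mm in blobs((h>105)&(h<130)&(s>150),40): print(a,c.round(1),plane(d,*c,.09).round(4),plane(d,*c,.105).round(4))
E
```

```text
t 1.55 p [ 0.4563 -0.0699  0.2269] F [-0.3 -1.5 -0.8] w 1.000775319941922 
 [[ 5.000e-04  1.680e-02  9.999e-01]
 [ 5.000e-04  9.999e-01 -1.680e-02]
 [-1.000e+00  6.000e-04  5.000e-04]] j [ 0.45  0.21 -0.49  1.92  0.11  1.03 -0.1 ]
shift [ 0.1559 -0.0007 -0.0009] turn -0.0022
875 [312.   91.8] [0.4594 0.044  0.09  ] [0.4594 0.0416 0.105 ]
335 [312.5 231.6] [ 0.4578 -0.0721  0.09  ] [ 0.4579 -0.0685  0.105 ]
490 [313.  346.9] [ 0.4564 -0.1881  0.09  ] [ 0.4565 -0.1787  0.105 ]
```

View pics/w1.png

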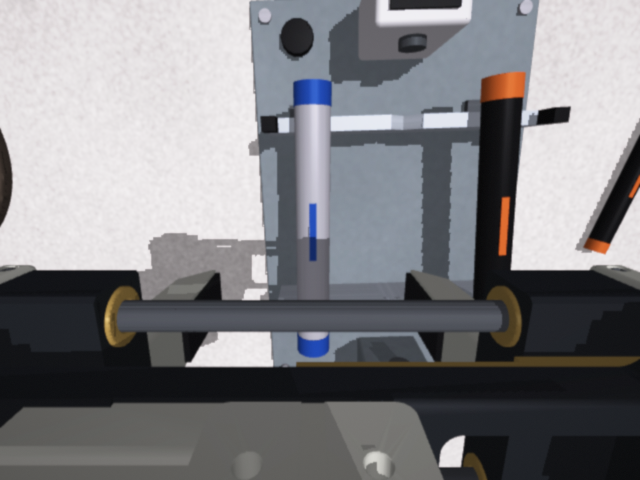

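The wrist view shows the blue tube centred between the fingers (label at (312,232)). The line through its bands agrees with the top view to within 2 mm. I descend astride it.

Emit:
{"method": "move_arm", "body": {
  "steps": "0.04 0 0 0 0;0.08 0 0 0 0;0.11 0 0 0 0;0.13 0 0 0 0;0.145 0 0 0 0;0.155 0 0 0 0;0.155 0 0 0 0;0.155 0 0 0 0"
}}

```text
clock: 2.27
position: [0.4554, -0.0732, 0.0718]
ee_rot: [0.018, 1.571, -0.019]
force: [0.1, 0.4, -0.0]
width: 0.999
```

Emit:
{"method": "move_arm", "body": {
  "steps": "0 0 0 0 80;0 0 0 0 120;0 0 0 0 160;0 0 0 0 200;0 0 0 0 200;0 0 0 0 200;0 0 0 0 200;0 0 0 0 200",
  "squeeze": 8
}}

```text
clock: 2.93
position: [0.4557, -0.0723, 0.0718]
ee_rot: [0.017, 1.571, -0.017]
force: [0.7, 0.1, -0.2]
width: 0.47
```

```bash
python3 d.py 0.5405 -0.0695 0.071 0.013
python3 - <<'E'
from h import *
from cell import arm
d=arm.get_image("scene");cv2.imwrite("pics/s2.png",d["img"])
E
```

```text
t 2.9333 p [ 0.4557 -0.0723  0.0718] F [ 0.7  0.1 -0.2] w 0.47043209893831595 
 [[ 1.000e-04  2.210e-02  9.998e-01]
 [-0.000e+00  9.998e-01 -2.210e-02]
 [-1.000e+00 -0.000e+00  1.000e-04]] j [ 0.38  0.42 -0.42  2.11  0.28  0.67 -0.26]
shift [0.0008 0.0047 0.0847] turn -0.0351
```

View pics/s2.png

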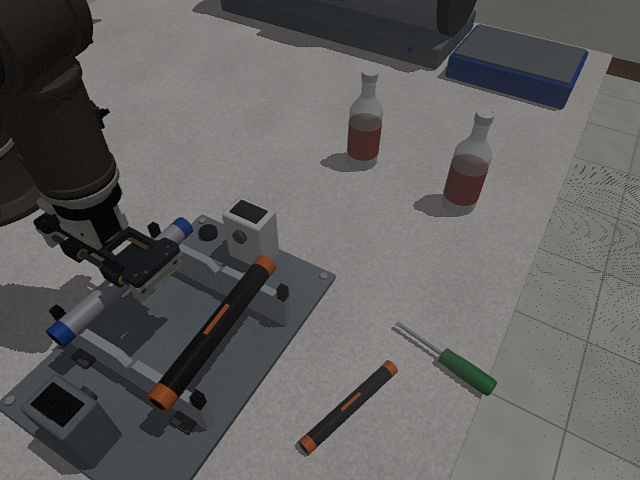

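The fingers straddle the tube at about (118,280) and nothing else is touched. They are still closing.

Emit:
{"method": "move_arm", "body": {
  "steps": "0 0 0 0 220;0 0 0 0 220;0 0 0 0 220;0 0 0 0 220;0 0 0 0 220;0 0 0 0 220"
}}

```text
clock: 3.48
position: [0.4557, -0.0723, 0.0717]
ee_rot: [0.017, 1.571, -0.017]
force: [-0.0, 0.3, -0.1]
width: 0.321
```

```bash
python3 d.py 0.5405 -0.0695 0.071 0.013
```

```text
t 3.4833 p [ 0.4557 -0.0723  0.0717] F [-0.   0.3 -0.1] w 0.32116671779549405 
 [[ 1.000e-04  2.210e-02  9.998e-01]
 [-0.000e+00  9.998e-01 -2.210e-02]
 [-1.000e+00 -0.000e+00  1.000e-04]] j [ 0.38  0.42 -0.42  2.11  0.28  0.67 -0.26]
shift [0.0007 0.0047 0.0847] turn -0.0351
```

Gripped (29.5 mm opening). I slide along the rails at constant height, squaring to the bench.

Emit:
{"method": "move_arm", "body": {
  "steps": "0 0 0.006 -0.01 220;0 0 0.015 -0.02 220;0 0 0.025 -0.03 220;0 0.001 0.036 -0.035 220;0 0.002 0.047 -0.035 220;0 0.003 0.058 -0.035 220;0 0.004 0.068 -0.035 220;0 0.005 0.077 -0.035 220;0 0.005 0.083 -0.035 220;0 0.005 0.085 -0.035 220"
}}

```text
clock: 4.32
position: [0.5418, -0.0691, 0.0715]
ee_rot: [-0.01, 1.57, 0.01]
force: [-0.4, -0.2, -2.0]
width: 0.325
```

Emit:
{"method": "move_arm", "body": {
  "steps": "0 0 0 0 220;0 0 0 0 220"
}}

```text
clock: 4.48
position: [0.5402, -0.0692, 0.0714]
ee_rot: [-0.01, 1.572, 0.01]
force: [0.2, 0.6, -1.5]
width: 0.322
```

```bash
python3 d.py 0.5405 -0.0695 0.063 0.013
cat > m.py <<'E'
from h import *
from cell import arm
import sys
for n in ["top","scene"]:
    d=arm.get_image(n);P=cloud(d);cv2.imwrite(f"pics/{n}{sys.argv[1]}.png",d["img"]);hsv=cv2.cvtColor(d["img"],cv2.COLOR_BGR2HSV);h,s,v=[hsv[...,i].astype(int) for i in range(3)]
    for nm,m in [("blue",(h>105)&(h<130)&(s>150)),("orange",(h>4)&(h<18)&(s>150))]:
        for a,c,mm in blobs(m,40):
            q=P[mm&(d["z_map"]>0)]
            md=np.median(q,0)
            if md[2]>.08 and abs(md[0]-.55)<.2: print(n,nm,a,c.round(1),"plane.09",plane(d,*c,.09).round(4),"plane.082",plane(d,*c,.082).round(4),"z95",np.percentile(q[:,2],95).round(4))
E
python3 m.py 3
```

```text
t 4.4833 p [ 0.5402 -0.0692  0.0714] F [ 0.2  0.6 -1.5] w 0.3224135879049953 
 [[-8.000e-04 -1.300e-02  9.999e-01]
 [-0.000e+00  9.999e-01  1.300e-02]
 [-1.000e+00 -0.000e+00 -8.000e-04]] j [ 0.33  0.53 -0.41  1.91  0.3   0.76 -0.23]
shift [ 0.0084 -0.0003  0.0003] turn -0.0
top blue 219 [366.7 290.2] plane.09 [0.5377 0.0445 0.09  ] plane.082 [0.5383 0.044  0.082 ] z95 0.1068
top orange 246 [366.3 241.5] plane.09 [0.6106 0.0424 0.09  ] plane.082 [0.6119 0.0418 0.082 ] z95 0.1065
scene blue 193 [226.  243.9] plane.09 [0.5386 0.0501 0.09  ] plane.082 [0.5331 0.0553 0.082 ] z95 0.1049
scene blue 398 [112.5 362.2] plane.09 [ 0.5431 -0.176   0.09  ] plane.082 [ 0.5377 -0.1742  0.082 ] z95 0.1055
scene orange 209 [265.7 263.2] plane.09 [0.6111 0.0501 0.09  ] plane.082 [0.6067 0.0553 0.082 ] z95 0.1054
scene orange 175 [215.9 319. ] plane.09 [ 0.6106 -0.0622  0.09  ] plane.082 [ 0.6062 -0.0586  0.082 ] z95 0.1062
scene orange 523 [162.6 396.3] plane.09 [ 0.6257 -0.1772  0.09  ] plane.082 [ 0.6215 -0.1754  0.082 ] z95 0.1057
```

View pics/scene3.png

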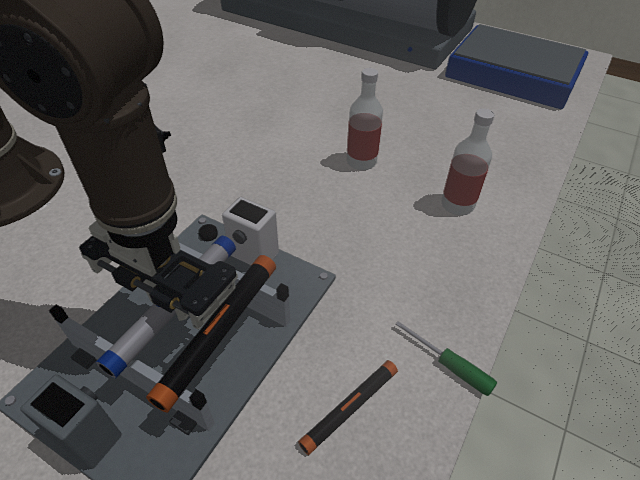

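View pics/top3.png

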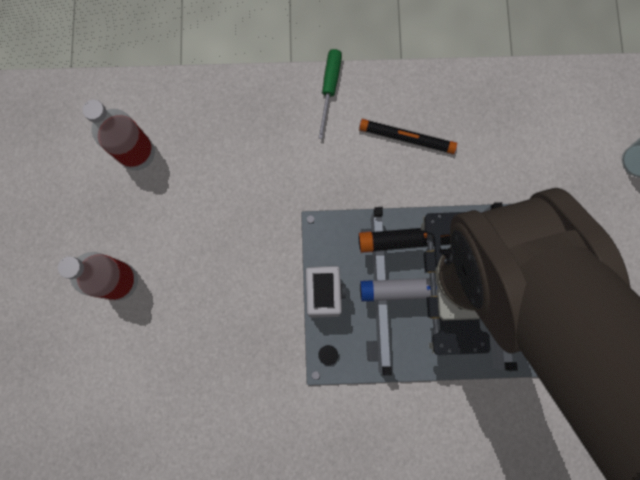

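Both blue bands are over the notch line ((226,244) and (112,362) in the scene view) and the dummy is unmoved. I lower 8 mm into the Vs, then open only part way, because fully open fingers would reach the dummy.

Emit:
{"method": "move_arm", "body": {
  "steps": "0.002 0 0 0 220;0.004 0 0 0 220;0.006 0 0 0 220;0.008 0 0 0 220;0.0085 0 0 0 220;0.0085 0 0 0 220;0.0085 0 0 0 220"
}}

```text
clock: 5.17
position: [0.541, -0.0692, 0.0636]
ee_rot: [-0.01, 1.57, 0.01]
force: [-1.3, 0.3, 4.6]
width: 0.322
```

```bash
python3 d.py 0.5405 -0.0695 0.063 0.013;python3 m.py 4
```

```text
t 5.1667 p [ 0.541  -0.0692  0.0636] F [-1.3  0.3  4.6] w 0.32213048325776794 
 [[ 5.000e-04 -1.300e-02  9.999e-01]
 [-3.000e-04  9.999e-01  1.300e-02]
 [-1.000e+00 -3.000e-04  5.000e-04]] j [ 0.33  0.54 -0.41  1.92  0.3   0.75 -0.24]
shift [ 0.0006 -0.0003 -0.0005] turn -0.0
top blue 215 [366.4 290. ] plane.09 [0.5379 0.045  0.09  ] plane.082 [0.5386 0.0445 0.082 ] z95 0.0989
top orange 249 [366.3 241.4] plane.09 [0.6108 0.0424 0.09  ] plane.082 [0.6121 0.0418 0.082 ] z95 0.107
scene blue 198 [227.5 247.7] plane.09 [0.5453 0.0452 0.09  ] plane.082 [0.54   0.0503 0.082 ] z95 0.0977
scene blue 414 [114.  365.6] plane.09 [ 0.5482 -0.1783  0.09  ] plane.082 [ 0.5429 -0.1765  0.082 ] z95 0.0976
scene orange 212 [265.7 263.2] plane.09 [0.6111 0.05   0.09  ] plane.082 [0.6067 0.0553 0.082 ] z95 0.1055
scene orange 159 [215.7 319.4] plane.09 [ 0.6108 -0.0628  0.09  ] plane.082 [ 0.6064 -0.0593  0.082 ] z95 0.1065
scene orange 521 [162.6 396.3] plane.09 [ 0.6258 -0.1773  0.09  ] plane.082 [ 0.6216 -0.1754  0.082 ] z95 0.1056
```

Both ends dropped 8 mm with 4.6 N of contact. I release part way.

Emit:
{"method": "move_arm", "body": {
  "steps": "0 0 0 0 190;0 0 0 0 170;0 0 0 0 150;0 0 0 0 145;0 0 0 0 145;0 0 0 0 145"
}}

```text
clock: 5.77
position: [0.5407, -0.0692, 0.0631]
ee_rot: [-0.01, 1.571, 0.01]
force: [-0.7, -0.1, -0.4]
width: 0.432
```

```bash
python3 d.py 0.5405 -0.0695 0.063 0.013
```

```text
t 5.7667 p [ 0.5407 -0.0692  0.0631] F [-0.7 -0.1 -0.4] w 0.43231475618388177 
 [[-1.000e-04 -1.300e-02  9.999e-01]
 [ 0.000e+00  9.999e-01  1.300e-02]
 [-1.000e+00  0.000e+00 -1.000e-04]] j [ 0.33  0.54 -0.41  1.92  0.3   0.75 -0.24]
shift [ 0.0001 -0.0003 -0.0002] turn -0.0
```

Emit:
{"method": "move_arm", "body": {
  "steps": "-0.01 0 0 0 145;-0.025 0 0 0 145;-0.045 0 0 0 145;-0.07 0 0 0 145;-0.1 0 0 0 145;-0.13 0 0 0 145;-0.15 0 0 0 145;-0.16 0 0 0 145;-0.16 0 0 0 145"
}}

```text
clock: 6.52
position: [0.542, -0.0691, 0.2259]
ee_rot: [-0.011, 1.566, 0.01]
force: [-0.2, 0.4, -0.4]
width: 0.43
```

Emit:
{"method": "move_arm", "body": {
  "steps": "0 -0.04 -0.02 0 145;0 -0.08 -0.04 0 145;0 -0.12 -0.06 0 145;0 -0.16 -0.08 0 145;0 -0.2 -0.1 0 145;0 -0.24 -0.12 0 145;0 -0.28 -0.14 0 145;0 -0.32 -0.16 0 145;0 -0.34 -0.17 0 145;0 -0.34 -0.17 0 145"
}}

```text
clock: 7.35
position: [0.3688, -0.4186, 0.2211]
ee_rot: [-0.004, 1.575, 0.001]
force: [-0.4, -0.2, -0.6]
width: 0.432
```

```bash
python3 d.py 0.5405 -0.0695 0.063 0.013;python3 m.py 5
```

```text
t 7.35 p [ 0.3688 -0.4186  0.2211] F [-0.4 -0.2 -0.6] w 0.4324323082045085 
 [[-0.0046 -0.0029  1.    ]
 [-0.0016  1.      0.0029]
 [-1.     -0.0015 -0.0046]] j [ 0.99  0.36 -0.31  1.72  0.13  1.08  0.63]
shift [0.1568 0.3489 0.1734] turn -0.0101
top blue 205 [517.5 284.1] plane.09 [ 0.541  -0.1787  0.09  ] plane.082 [ 0.5417 -0.1813  0.082 ] z95 0.099
top blue 216 [366.4 289.9] plane.09 [0.538 0.045 0.09 ] plane.082 [0.5386 0.0444 0.082 ] z95 0.0993
top blue 68 [442.3 286.7] plane.09 [ 0.54   -0.0675  0.09  ] plane.082 [ 0.5406 -0.069   0.082 ] z95 0.1005
top orange 232 [514.3 228.8] plane.09 [ 0.6242 -0.1807  0.09  ] plane.082 [ 0.6256 -0.1833  0.082 ] z95 0.1068
top orange 208 [441.  233.7] plane.09 [ 0.6196 -0.0704  0.09  ] plane.082 [ 0.6209 -0.072   0.082 ] z95 0.1079
top orange 251 [366.2 241.3] plane.09 [0.6109 0.0424 0.09  ] plane.082 [0.6122 0.0419 0.082 ] z95 0.1076
scene blue 189 [227.3 247.4] plane.09 [0.5447 0.0456 0.09  ] plane.082 [0.5393 0.0507 0.082 ] z95 0.0976
scene blue 123 [171.6 296.5] plane.09 [ 0.5363 -0.0648  0.09  ] plane.082 [ 0.5308 -0.0613  0.082 ] z95 0.0984
scene blue 393 [114.4 365.3] plane.09 [ 0.5483 -0.1778  0.09  ] plane.082 [ 0.543 -0.176  0.082] z95 0.0976
scene orange 211 [265.7 263.3] plane.09 [0.6111 0.05   0.09  ] plane.082 [0.6067 0.0552 0.082 ] z95 0.1056
scene orange 184 [215.9 318.8] plane.09 [ 0.6105 -0.0619  0.09  ] plane.082 [ 0.6061 -0.0583  0.082 ] z95 0.1064
scene orange 519 [162.6 396.2] plane.09 [ 0.6256 -0.1772  0.09  ] plane.082 [ 0.6215 -0.1754  0.082 ] z95 0.1057
```

View pics/top5.png

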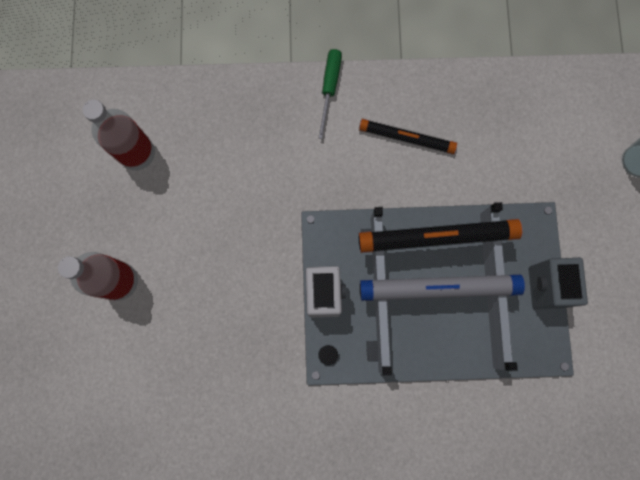

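View pics/scene5.png

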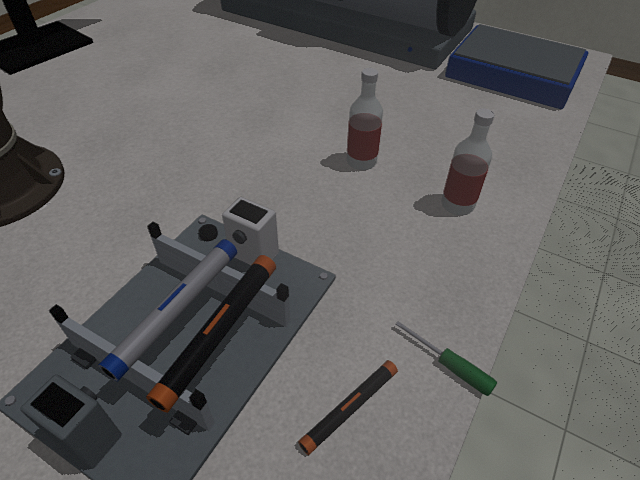

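The blue tube lies in both notches with its bands at (366,290) and (518,284) in the top view. Both ends are at the same height, 8 mm below the rail-top position, and its yaw is about 0.014 rad against the bench's 0.013. The dummy has not moved, and the arm is clear.

Run:
```python
from cell import arm
print(arm.sign_off())
```

```text
the job is handed in; nothing more can be done
None
```

The blue-banded tube is seated in both V-notches, and I handed the job in at about 7.5 s of the 34 s allowed; `sign_off()` reports no verdict.

I gripped the tube lightly (8 N), slid it 85 mm along the rails while squaring it to the bench, and lowered it 8 mm into the notches. I then opened the fingers only part way, to keep clear of the black tube, and withdrew straight up.

| Last check | Measured | Needed |
|---|---|---|
| Tube centre | (0.5406, -0.069), against an estimated notch at (0.5405, -0.069) | within 4 mm of the notch line, 20 mm of mid-way |
| Tube height | top at about 0.098–0.100 m at both ends, about 8 mm below the rail-top position | within 3 mm of seated height |
| Tube direction | yaw about 0.014 rad, against the bench's 0.013 | within 0.035 rad |
| Black tube | band positions the same to about 0.2 mm | within 25 mm |
| Wrist force, arm clear | under 1 N (sensor noise) | robot touches nothing |

No check failed. The scene and top cameras differed by 2 to 3 mm on the bench origin, so I used their average. The V-notches centre the tube themselves, so that difference does not affect the seating.

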